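# Point out the bulged capacitor

## Task

Show your colleague across the bench which part of the power-supply board has failed. With your fingers, gently push the magnifier lamp round on its stand until its round head no longer hangs over the board; then point down, from straight above, at the one big capacitor on the board whose top has bulged, your fingertips one to three centimetres above it. Keep pointing there for at least two seconds and finish still pointing, touching nothing on the board and leaving the loose things on the bench where they are.

Things in the scene. Friction and masses are not known exactly. Their poses are not given: they have to be found in the camera images.
- board: open-frame power supply fixed to the bench: green circuit board with its parts on an aluminium base plate 160 mm (own x) by 220 mm (own y); origin at centre of the underside on the bench, z up. The four big capacitors stand in a row along its y, 40 mm to the -x side of the origin, 44 mm apart; everything else on it is lower than 62 mm above the bench.
- cap_bulged_top (a point): top of the failed capacitor: the highest point, in the middle, of its domed aluminium top, 70 mm above the bench. Black can 35 mm diameter, fixed on the board; its top is a dome standing 8 mm proud, the three others have flat tops with a thin cross.
- cap_bulged: the failed capacitor; origin at centre of its underside on the circuit board (17 mm above the bench), 53 mm tall with its dome. Which of the four places in the row it has varies.
- cap_a: good capacitor on the board, same black can 35 mm diameter, flat aluminium top, 45 mm tall; origin at centre of its underside, 17 mm above the bench.
- cap_b: good capacitor on the board, same black can 35 mm diameter, flat aluminium top, 45 mm tall; origin at centre of its underside, 17 mm above the bench.
- cap_c: good capacitor on the board, same black can 35 mm diameter, flat aluminium top, 45 mm tall; origin at centre of its underside, 17 mm above the bench.
- lamp_head (a point): centre of the magnifier lamp's round white head (flat ring, clear lens): 170 mm outer diameter, from 165 to 200 mm above the bench (this point 182 mm). Carried on a level boom, a 16 mm rod at 185 mm height on the far side of the head; it only swings level about its post, either way, stiffly (1 to 2 N at the head), and stays where it is left.
- lamp: the swinging lamp; origin on the bench level straight below lamp_head. Its own x axis is level and points from the head along the boom to the post, 270 mm away; z up. The post (22 mm thick, 245 mm tall, round foot 156 mm across) is fixed beyond the board as seen from the robot, and the lamp can swing until the boom stands about square to either side.
- spare_cap: spare capacitor, loose, standing upright: black can 35 mm diameter, 45 mm tall, FLAT aluminium top (not the one to point at); origin at centre of underside. Leave alone.
- solder_spool: spool of solder standing on end, 52 mm diameter, 48 mm tall; origin at centre of underside. Leave alone.
- multimeter: hand multimeter lying on its back, yellow case 190 x 90 x 40 mm (50 mm with its dial), length along its own x; origin at centre of underside. Leave alone.
- screwdriver: red-handled screwdriver 180 mm long lying along its own x, 26 mm high, handle towards -x; origin on the bench under it. Leave alone.
- flux_bottle: small plastic bottle standing, 40 mm diameter, 85 mm tall; origin at centre of underside. Leave alone.
- solder_pump: desoldering pump, blue tube about 185 mm long and 19 mm thick lying along its own x; origin on the bench under its middle. Leave alone.

How it is judged:
By the outcome, as a careful person would: the job done as asked, in the order asked, and still so for the second after the job is handed in, with the robot touching nothing.
It also fails if it takes over 61 s, if anything falls off the work surface, if the arm or the gripper's body presses on something with over 40 N, if the wrist force passes 120 N, or if a joint passes its speed limit or range.

## Robot

A 7-joint arm with a two-finger parallel gripper is mounted at the origin on the work surface. World frame = base frame: x ahead of the robot, y to its left, z up, the work surface at z = 0. Lengths are in m, angles in rad, forces in N, time in s.
With the tool pointing down it reaches from about 0.425 to 0.95 m from the base axis. Payload 16.7 kg.
Tool frame: the origin (TCP) lies on the centre line of the jaws, within the pads' length; the fingertips stand 25 mm ahead of it and the grasp point (between the pads) lies 6 mm ahead of it (arm.tcp_to_tips is the distance from the TCP to the fingertips, in m); z points along the fingers, y is the line along which they close (so a half turn about z gives the same grasp; the last joint's range is limited). The gripper opens to 94 mm and grips with 3 to 60 N. Pads are 16 mm wide; open, the fingers measure 119 mm over their backs; the gripper's body (75 mm by 177 mm) begins 78 mm behind the grasp point.
Start: joints at [-1.355, 0.426, 0.074, 1.606, -0.034, 1.111, -0.067], TCP at [0.241, 0.631, 0.23] pointing down, gripper open.
Joint ranges: [-2.85, 2.85], [-0.5, 2.14], [-1.23, 1.37], [0.21, 2.46], [-1.02, 4.16], [0.16, 2.05], [-2.73, 2.73]. Speed limits (rad/s): [1.89, 1.89, 2.39, 2.39, 3.01, 3.01, 3.01].

## Interface

Orientations are given as a unit quaternion [x, y, z, w].
In Python, from bench import arm gives the robot as it stands. Calls block until the motion is done:
- arm.move_to(position, orientation): joint-space move of the TCP to a pose.
- arm.move_l(position, frame=None, v=0.15): straight line of the TCP; frame=None keeps the orientation; v is the mean speed in m/s.
- arm.move_joints(angles): joint-space move.
- arm.move_gripper(opening): finger opening in m; the grip force is fixed at half the most; returns when the fingers have stopped.
- arm.hold(seconds).
- arm.solve_ik(position, orientation): joint angles nearest the present ones, or None.
- arm.snapshot(name): name is "scene" or "top" or "wrist"; returns a dict with "color" (480x640x3 uint8, blue, green, red), "mtx" (3x3 intrinsics, pixels), "R" (3x3) and "t" (3): a world point X has camera coordinates R X + t. Camera axes: x right, y down, z forward; pixel columns grow to the right and rows downward; lengths in m; the calibration is good to about 2 mm. A picture is of the moment at which its call begins. There is no depth.
A pose or a line that the arm cannot do raises arm.Unreachable and nothing moves.
- arm.hand_in(): hands the job in; it is judged then, once.
Readings, each from a call of its own:
- arm.read_time_s(): time.
- arm.read_q(): joint angles.
- arm.read_dq(): joint speeds.
- arm.read_joint_torque(): joint torques, N m.
- arm.read_position(): TCP position.
- arm.read_eef_rot(): TCP orientation.
- arm.read_wrist_force(): force on the tool from outside, world axes, zero at the start.
- arm.read_ft_torque(): the same for the moment, N m.
- arm.read_gripper_width(): finger opening in m.
- arm.read_grasp_force(): force on a finger pad.
Only numpy, scipy, OpenCV 4.12 (cv2) and the standard library are available. Lean on these libraries where they do the work, as an engineer would, in place of code of your own. Each camera call takes 0.05 s, during which the arm holds its last target. There are 200 camera calls.

## Working session

There is one attempt and no reset: what is moved stays moved. The work goes in short steps, each a Python script; the robot and the scene stay as the last script left them, time stands still between calls to the robot, and variables do not carry over. Pictures are saved under pics/ and viewed, at most 10 in all, crops included, and the job is handed in when it is done.

```bash
mkdir -p pics; python3 - <<'E'
from bench import arm
import cv2,numpy as np,pickle
for n in("scene","top"):
    s=arm.snapshot(n);cv2.imwrite(f"pics/{n}0.png",s["color"]);pickle.dump(s,open(f"{n}0.pkl","wb"))
    print(n,-s["R"].T@s["t"],s["R"].round(2).tolist(),s["mtx"][0,0])
print(arm.read_time_s(),arm.read_position(),arm.read_eef_rot(),arm.tcp_to_tips)
E
```

```text
scene [ 0.36979045 -0.29954135  1.14058714] [[0.93, -0.38, 0.0], [-0.36, -0.88, -0.32], [0.12, 0.29, -0.95]] 486.299002213617
top [2.43475913e-01 6.40575853e-04 1.43291004e+00] [[-0.06, -1.0, -0.0], [-0.98, 0.06, -0.2], [0.2, -0.01, -0.98]] 474.16114519287606
0.1 [0.24070871 0.63024299 0.22987046] [ 1.81401832e-01  9.83408905e-01 -5.45947238e-04 -5.98862323e-05] 0.025
```

View pics/scene0.png

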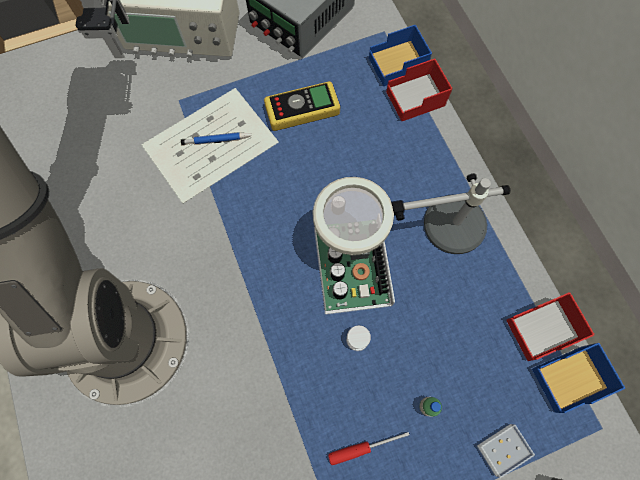

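View pics/top0.png

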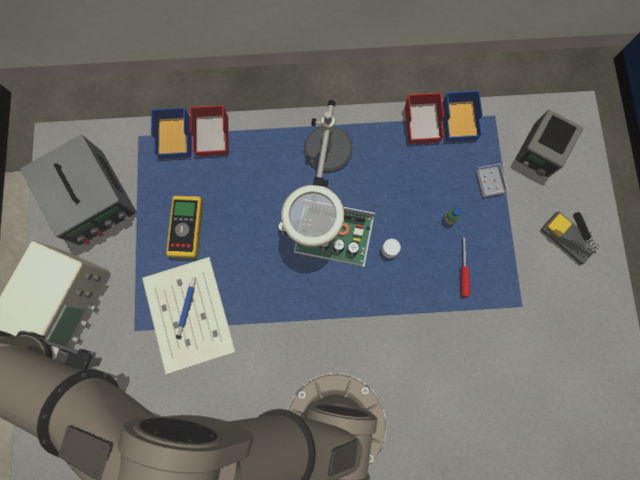

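The scene view shows the lamp head at about (354,214), its post at (480,190), and caps at (340,290), (338,271) and (335,252). I'll zoom in and compute rough positions.

```bash
cat >h.py <<'E'
import numpy as np,cv2,pickle
def ray(s,u,v,z):
    d=s["R"].T@np.linalg.inv(s["mtx"])@[u,v,1];c=-s["R"].T@s["t"]
    return (c+d*(z-c[2])/d[2])[:2].round(4)
def proj(s,X):
    p=s["mtx"]@(s["R"]@np.array(X)+s["t"]);return (p[:2]/p[2]).round(1)
E
python3 - <<'E'
from h import *
a=pickle.load(open("scene0.pkl","rb"));b=pickle.load(open("top0.pkl","rb"))
A=cv2.resize(a["color"][170:320,290:490],None,fx=4,fy=4,interpolation=2)
cv2.imwrite("pics/c1.png",A)
B=cv2.resize(b["color"][170:290,260:420],None,fx=5,fy=5,interpolation=2)
cv2.imwrite("pics/c2.png",B)
print("head",ray(a,353,215,.19),ray(b,313,215,.19),"post",ray(a,482,185,.245),ray(b,328,120,.245))
print("caps",[ray(a,*p,.062) for p in((340,290),(338,271),(335,252))],[ray(b,*p,.062) for p in((353,247),(339,244))])
E
```

```text
head [0.5688 0.0246] [0.5725 0.0262] post [ 0.8243 -0.0324] [ 0.8198 -0.0296]
caps [array([ 0.4966, -0.0882]), array([ 0.5095, -0.0455]), array([ 0.5206, -0.0008])] [array([ 0.502 , -0.0834]), array([ 0.5135, -0.0429])]
```

View pics/c1.png

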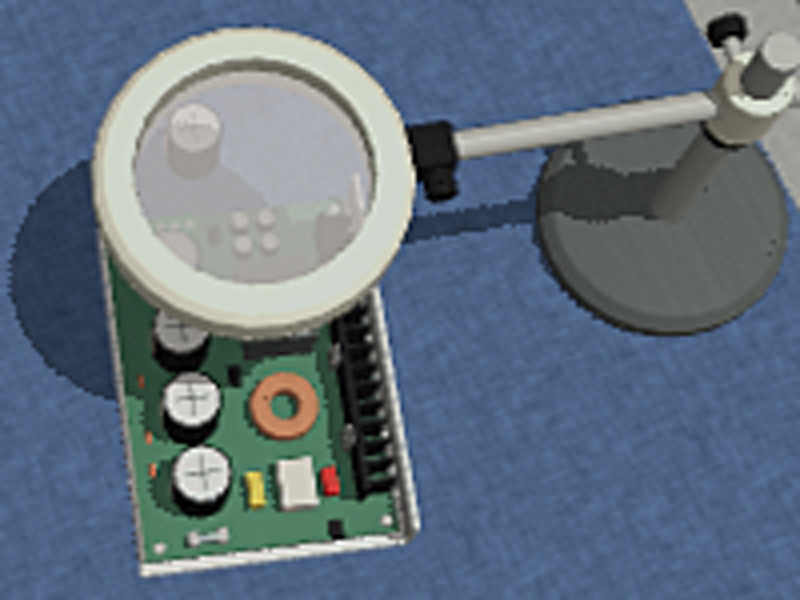

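View pics/c2.png

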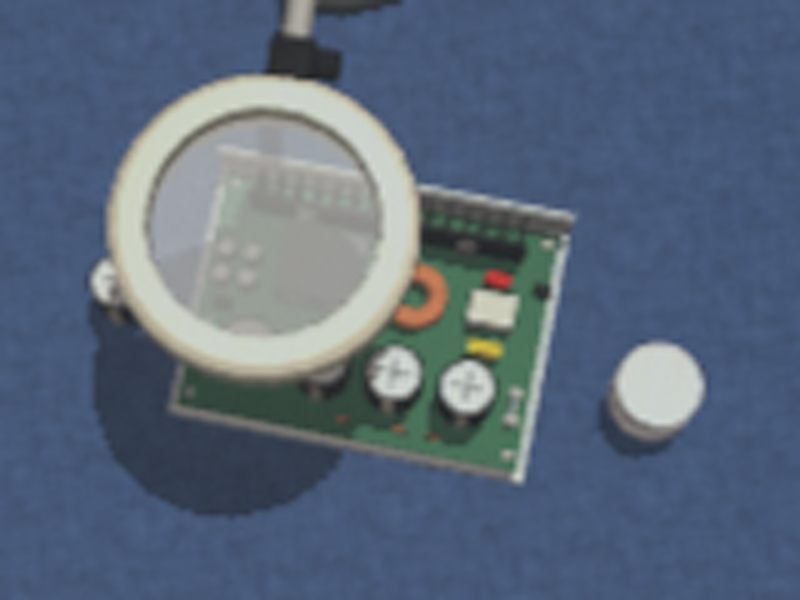

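The three visible caps all have crosses (three in c1, at about (182,330), (190,400), (202,473)). That makes the failed one the fourth, under the lens at the +y end, near (0.532, 0.043). The head swings clear most easily towards +y, so I'll push it from its -y side along an arc about the post, fingers closed.

```bash
cat > push.py <<'E'
from bench import arm
from h import *
head=np.array([.5705,.0255]);d=np.array([.2515,-.0565]);post=head+.27*d/np.linalg.norm(d)
phi0=np.arctan2(*(head-post)[::-1])
def q(al): a=np.radians(al+90)/2; return [float(np.cos(a)),float(np.sin(a)),0.,0.]
Q=q(-30); Z=.165+.025-.003
def contact(th,off):
    p=phi0-th; return post+.27*np.array([np.cos(p),np.sin(p)])-off*np.array([np.sin(p),-np.cos(p)])
E
python3 - <<'E'
from push import *
p=arm.read_position(); arm.move_gripper(0.0)
arm.move_l([p[0],p[1],.36])
arm.move_to([.5,.3,.36],q(30))
c=contact(0,.14)
arm.move_to([*c,.36],Q)
print(arm.read_time_s(),arm.read_q().round(2) if hasattr(arm.read_q(),'round') else arm.read_q())
arm.move_l([*c,Z])
arm.move_l([*contact(0,.108),Z],v=.08)
print(arm.read_time_s(),arm.read_position(),arm.read_wrist_force(),arm.read_gripper_width())
s=arm.snapshot("scene");cv2.imwrite("pics/s1.png",cv2.resize(s["color"][150:350,230:510],None,fx=2.5,fy=2.5))
E
```

```text
5.6083 [-0.69  0.16  0.9   1.75 -0.13  1.29 -0.29]
7.4583 [ 0.54686094 -0.07952498  0.18700996] [ 0.23884814  0.60665316 -0.62193998] 0.0005882882522166984
```

View pics/s1.png

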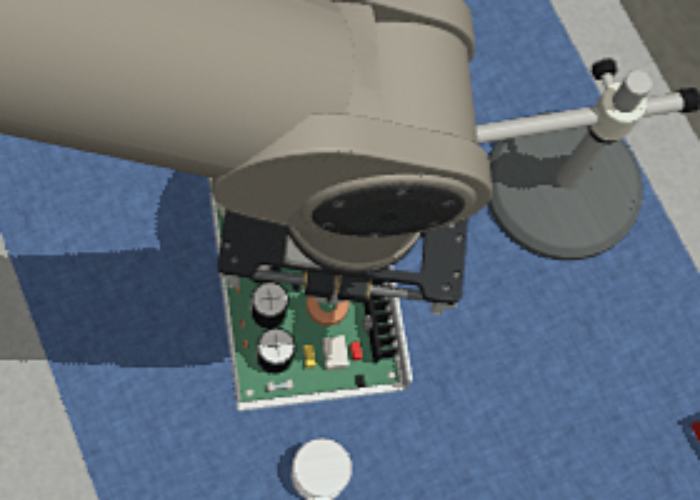

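The picture shows the gripper beside the head on its -y side, at about (345,290), and nothing is touched. Next I push along the arc.

```bash
python3 - <<'E'
from push import *
th=0
for deg in range(0,49,4):
    arm.move_l([*contact(np.radians(deg),.093),Z],v=.08)
    f=np.array(arm.read_wrist_force()); print(deg,f.round(1),round(arm.read_time_s(),1))
    if np.linalg.norm(f)>12: break
E
```

```text
0 [-0.4 -0.  -0.2] 7.8
4 [-0.5 -0.5  1. ] 8.2
8 [-0.3 -0.3  0.3] 8.7
12 [-0.7 -0.7  0.1] 9.1
16 [-0.6 -0.8 -0.1] 9.4
20 [0.2 0.1 0.3] 9.8
24 [-0.2  0.6 -0.4] 10.2
28 [ 0.6 -0.6  0.5] 10.7
32 [-0.2  0.2 -0.7] 11.1
36 [-1.6 -0.3  0.5] 11.4
40 [-0.3 -0.2 -0.3] 11.8
44 [-0.2 -0.1 -0.6] 12.2
48 [ 0.7 -0.6  0.1] 12.7
```

```bash
python3 - <<'E'
from push import *
r=np.radians(48)
arm.move_l([*contact(r,.135),Z],v=.1)
arm.move_l([*contact(r,.135),.34],v=.2)
arm.move_to([.42,-.28,.34],q(-30))
for n in("scene","top"):
    s=arm.snapshot(n);pickle.dump(s,open(n+"2.pkl","wb"))
    c=s["color"][140:320,270:510] if n=="scene" else s["color"][130:280,230:430]
    cv2.imwrite(f"pics/{n}2.png",cv2.resize(c,None,fx=3.3333 if n=="scene" else 4,fy=3.3333 if n=="scene" else 4,interpolation=2))
print(arm.read_time_s())
E
```

```text
15.875
```

View pics/scene2.png

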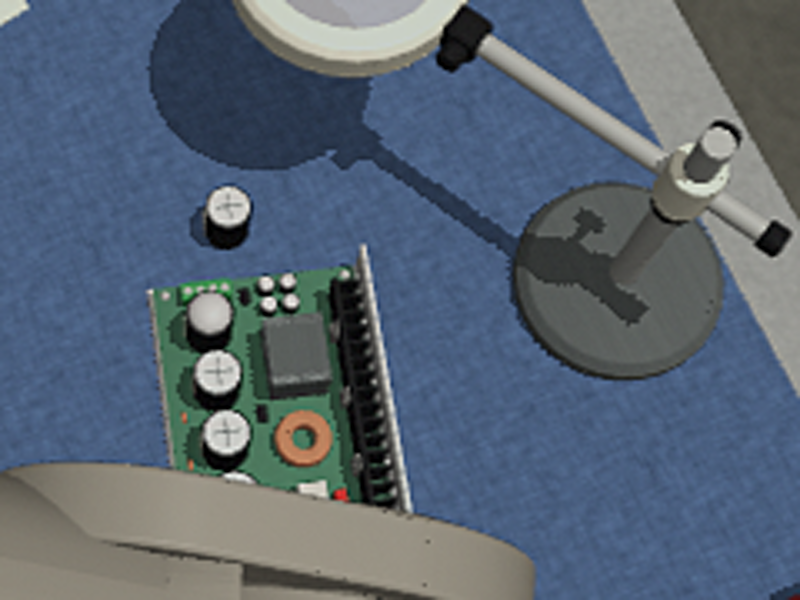

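View pics/top2.png

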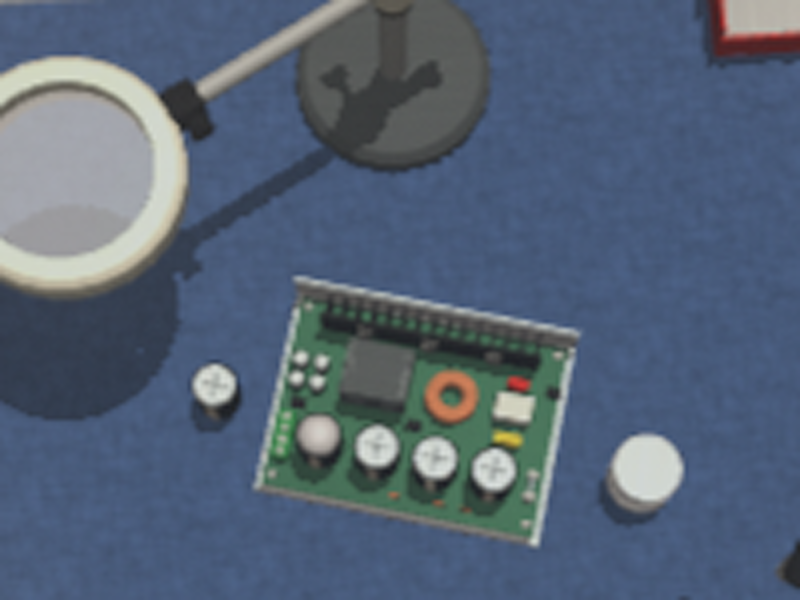

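The head is well clear of the board, and the domed, cross-less cap is the +y end one: (210,313) in the scene crop and (318,436) in the top crop. I'll compute its position from both views, checking against the row spacing, then point.

```bash
python3 - <<'E'
from push import *
a=pickle.load(open("scene2.pkl","rb"));b=pickle.load(open("top2.pkl","rb"))
S=lambda u,v,z:ray(a,(u+.5)/3.3333-.5+270,(v+.5)/3.3333-.5+140,z)
T=lambda u,v,z:ray(b,(u+.5)/4-.5+230,(v+.5)/4-.5+130,z)
s4,s3,s2=S(210,313,.065),S(218,372,.062),S(227,433,.062)
t4,t3,t2,t1=T(318,436,.065),T(377,448,.062),T(435,459,.062),T(494,469,.062)
print(s4,s3,s2,2*s3-s2);print(t4,t3,t2,t1,t3+(t3-t1)/2)
c=np.mean([s4,2*s3-s2,t4,t3+(t3-t1)/2],0);print(c)
Zp=.070+.020+arm.tcp_to_tips
for al in(-30,0,30):
    print(al,arm.solve_ik([*c,Zp],q(al)))
arm.move_to([*c,.3],q(0))
arm.move_l([*c,Zp],v=.1)
arm.hold(3)
print(arm.read_time_s(),arm.read_position(),arm.read_eef_rot(),arm.read_wrist_force(),arm.read_gripper_width())
s=arm.snapshot("top");v=arm.snapshot("scene")
cv2.imwrite("pics/f.png",np.hstack([cv2.resize(x["color"][130:310,o:o+240],(400,300)) for x,o in((s,220),(v,270))]))
E
```

```text
[0.5324 0.0422] [0.5214 0.0008] [ 0.5103 -0.0421] [0.5325 0.0437]
[0.5345 0.0441] [0.5234 0.0012] [ 0.5125 -0.0409] [ 0.5024 -0.0838] [0.5339 0.0437]
[0.533325 0.043425]
-30 [-0.86472368  0.46312647  0.84390858  2.05938943 -0.47406506  0.82018394
 -0.26328553]
0 [-0.84178695  0.45071161  0.81048667  2.05838326 -0.44930885  0.81354938
  0.23598233]
30 [-0.81860415  0.4393641   0.7773973   2.05734326 -0.42557173  0.80770472
  0.73622092]
22.175 [0.53332038 0.04342332 0.11500027] [ 7.07107578e-01  7.07105985e-01 -4.54384998e-06 -3.40311390e-06] [ 0.12407409  0.20875422 -0.50443599] 0.00046215124927529415
```

View pics/f.png

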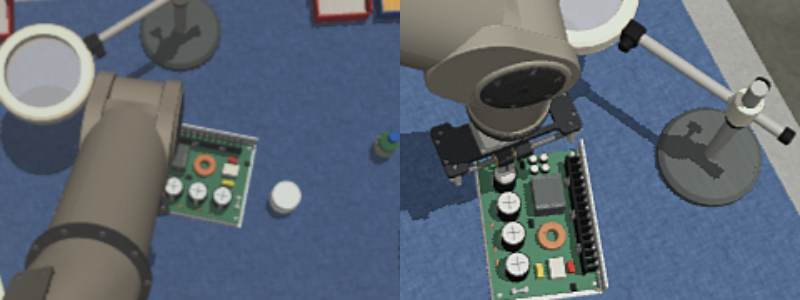

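The fingertips are directly over the fourth cap, at about (505,175) in the right-hand view. The lamp is where I left it and there is no contact force.

```bash
python3 -c "
from bench import arm
print(arm.hand_in())"
```

```text
the job is handed in; nothing more can be done
None
```

Job handed in: I swung the lamp head clear of the board, and the closed fingertips are held about 2 cm above the bulged capacitor (the one at the board's +y end), with no contact force read at the wrist.

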